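# Unlock and home the board nest of a test fixture

### The job

With a fingertip against its knurled rim, loosen the big blue locking ring on the test fixture by two full turns (anticlockwise seen from above), so that its white mark comes round to the red line for the second time and stops there. Only then push the grey board nest with a fingertip along its rails, away from the ring, fully home against the stop block, with its circuit board still lying in it. Lift nothing, and leave the other things where they stand.

Things in the scene. Friction and masses are not known exactly. Their poses are not given: they have to be found in the camera images.
- fixture: low black box 240 (x) by 460 (y) by 50 mm, fixed; origin at the centre of its underside, flat deck 50 mm above; z up, y from the ring towards the nest's stop, x away from the robot at yaw 0. At its +y end (y = 206 to 218 mm) an open probe lid stands 150 mm above the deck. A silver lock bar 3 mm high lies flat on the deck between ring and nest
- ring_center (a point): centre of the blue locking ring, on its upright axis, at fixture x 0, y -110 mm, 16 mm above the deck. 24 upright ridges round its rim: 100 mm diameter over them, 92 between them (ridges 6 mm thick, 4 proud); the rim reaches from 4 to 28 mm above the deck, a 36 mm stud in the middle 5 mm higher. Deck free for 45 mm round the rim. The point's x axis points along the white mark
- red_line (a point): middle of the red line on the deck, 28 by 8 mm, 24 mm outside the ring's rim on the fixture's +x side
- ring (a joint): turn of the ring, rad, grows anticlockwise seen from above (loosening); about 0 at the start (white mark at the red line), two full turns = 12.57; turns stiffly (about 0.08 Nm, some 2 N at the rim) and stays where it is left; it does not rise. Stops exist at -0.3 and 19.5
- nest_push (a point): centre of the nest's upright push face, which faces the ring (fixture -y): 88 mm wide, 3 to 28 mm above the deck, point 15 mm above it; yellow stripe along its top edge. Axes as the fixture's. The nest is a grey block 88 by 90 (y) mm with a shallow pocket, on two aluminium rails; at the start the face is 60 mm from the ring's rim
- nest (a joint): travel of the nest along fixture +y, m: 0 at the start, 0.060 when home against the aluminium stop block; about 2.5 N moves it, it stays where it is left
- nest_pocket (a point): point on the middle of the nest, 45 mm behind the push face (fixture +y) and 21 mm above the deck; moves with the nest
- board_center (a point): centre of the loose green circuit board, 62 by 64 by 6 mm, that lies in the nest's pocket with about 3 mm play, its top below the nest's rim save for small parts
- gauge_center (a point): loose brass block, 30 mm cube, standing on the fixture's deck (bystander); its centre
- pincup_center (a point): loose orange cup, 34 mm wide, 40 mm high, standing on the fixture's deck (bystander); its centre
- bottle: bottle, 48 mm wide, 120 mm high, on the table (bystander); origin under its centre
- spool: grey spool, 60 mm wide, 45 mm high, on the table (bystander); origin under its centre
- jar: jar, 56 mm wide, 60 mm high, on the table (bystander); origin under its centre
- driver: yellow screwdriver lying on the table (bystander)
- spare_center (a point): spare green circuit board, 62 by 64 by 6 mm, on the table (bystander); its centre
Things that resemble listed ones, but are neither listed nor needed, are in the scene too. Leave any brown or yellow look-alike of the part that bears board_center alone.

How it is judged:
By the outcome, as a careful person would: the job done as asked, in the order asked, and still so for the second after the job is handed in, with the robot touching nothing.
It also fails if it takes over 70 s, if anything falls off the work surface, if the arm or the gripper's body presses on something with over 40 N, if the wrist force passes 120 N, or if a joint passes its speed limit or range.

### The arm

A 6-joint arm with a two-finger parallel gripper is mounted at the origin on the work surface. World frame = base frame: x ahead of the robot, y to its left, z up, the work surface at z = 0. Lengths are in mm, angles in rad, forces in N, time in s.
With the tool pointing down it reaches from about 200 to 875 mm from the base axis. Payload 3.4 kg.
Tool frame: the origin (TCP) lies midway between the tips of the shut fingers; the grasp point (between the pads) lies 19 mm behind it (r.hold_point_z is the z of the grasp point in the tool frame, in mm); z points along the fingers, y is the line along which they close (so a half turn about z gives the same grasp; the last joint's range is limited). The gripper opens to 94 mm and grips with 3 to 60 N. Pads are 16 mm wide; open, the fingers measure 119 mm over their backs; the gripper's body (75 mm by 177 mm) begins 78 mm behind the grasp point.
Start: joints at [-1.299, 0.276, 1.505, -0, 1.361, -0.121], TCP at [220.099, -531.246, 205.493] pointing down, gripper open.
Joint ranges: [-2.89, 2.89], [-0.75, 2.08], [0.22, 2.7], [-1.18, 4.32], [0.11, 2.71], [-2.7, 2.7]. Speed limits (rad/s): [2.57, 2.57, 3.14, 3.14, 3.14, 3.14].

### API

Orientations are given as a unit quaternion [x, y, z, w].
In Python, from plant import r gives the robot as it stands.
- The arm moves only by the tool drive_tool, never from a script. Its argument "moves" is a list of rows, each a list of 4 numbers: the shift along the tool's x, y, z in mm, then the turn about the tool's z in rad. In form: [[x, y, z, roll], ...]. A call has 1 to 10 rows; each row shifts and turns the commanded pose from where the row before left it, along the tool's axes as they then stand; what a row does not reach is not made up. A row lasts 1/10 s, in which the tool goes at most 50 mm and 8.59 degrees, less where a joint would pass 70% of its speed; a pose out of reach is approached as far as the arm can. A call is refused whole if a number of a shift passes 50 or a number of a turn 0.15, either way. A call with a gripper value outside its range is refused whole. "jaw" is the finger opening in mm, from 0 to 94, set as the call begins (left out, the last holds). The fingers move at their own pace and stop on an object; "newtons" is the grip in N (left out, the last holds). Time passes only in rows, so rows that do not move let the fingers close. It gives the time, the measured TCP pose, the force, the opening and the grip force at its end, in the units of the state.
- r.sense(): the state, without advancing time (a new reading comes with each control period).
- r.read_camera(name): name is "scene" or "side" or "wrist"; returns the picture (480x640x3 uint8, blue, green, red); there is no depth.
- r.camera_params(name): a dict with "fx", "fy", "cx", "cy" (pixels), "origin" and "attitude" of the camera in the world; the wrist camera has in their place "hand_eye" (4x4, takes a point from camera to tool coordinates, whose origin is the TCP and whose axes are the flange's). Camera axes: x right, y down, z forward; pixel columns grow to the right and rows downward; lengths in mm; the calibration is good to about 2 mm. A picture is of the moment at which its call begins: read the wrist's pose just before it. camera_params takes no time and is no camera call.
- r.sign_off(): hands the job in; it is judged then, once.
The state is a dict: "time_s": time; "qpos": joint angles; "qd": joint speeds; "tau": joint torques, N m; "position": TCP position; "orientation": TCP orientation; "wrist_force": force on the tool from outside, world axes, zero at the start; "ft_torque": the same for the moment, N m; "gripper_width": opening from 0.0 (shut) to 1.0 (fully open); "gripper_force": force on a finger pad.
Only numpy, scipy, OpenCV 4.12 (cv2) and the standard library are available. Lean on these libraries where they do the work, as an engineer would, in place of code of your own. Each camera call takes 0.05 s, during which the arm holds its last target. There are 200 camera calls.

## Working session

There is one attempt and no reset: what is moved stays moved. The work goes in short steps, Python scripts to look and compute and a tool call to move; the robot and the scene stay as the last step left them, time stands still between calls to the robot, and variables do not carry over. Pictures are saved under pics/ and viewed, at most 10 in all, crops included, and the job is handed in when it is done.

Besides the shell and the picture viewer there is one more tool, called after "Call:" by a JSON object that holds its "name" and its "arguments", one argument or row to a line. drive_tool: Moves the arm, as the interface text tells. Its arguments: {"type":"object","properties":{"moves":{"type":"array"},"jaw":{"type":"number"},"newtons":{"type":"number"}},"required":["moves"]}

```bash
ls; mkdir -p pics; python3 - <<'E'
from plant import r
import cv2,numpy as np
for n in("scene","side"):
    im=r.read_camera(n);cv2.imwrite(f"pics/{n}0.png",im);print(n,r.camera_params(n))
print(r.sense()); print(r.camera_params("wrist"))
E
```

```text
pics
scene {'fx': 514.8735388077226, 'fy': 514.8735388077226, 'cx': 318.01732253989684, 'cy': 229.74110638384792, 'origin': array([ 988.93131224, -757.03879626,  928.00990309]), 'attitude': array([ 0.87759531,  0.26089817, -0.11878991, -0.38424937])}
side {'fx': 461.0199970569122, 'fy': 461.0199970569122, 'cx': 321.80683386536856, 'cy': 239.7925969307106, 'origin': array([-105.57500776, -652.54740657,  713.23708003]), 'attitude': array([ 0.83607969, -0.30876528,  0.16911374, -0.42075563])}
{'time_s': 0.1, 'qpos': array([-1.29902031e+00,  2.76503566e-01,  1.50597598e+00, -3.40471599e-05,
        1.36072321e+00, -1.21016086e-01]), 'qd': array([-0.00085894, -0.00096949, -0.00317707, -0.00032742, -0.00102473,
       -0.00120164]), 'tau': array([ 1.22545804e-03, -4.05457449e+01, -2.37782764e+01,  7.01085222e-02,
        2.98728305e-02, -5.25901601e-05]), 'position': array([ 219.92923734, -530.7273407 ,  204.71950627]), 'orientation': array([ 9.80775192e-01,  1.95139372e-01, -7.72264145e-05, -8.01510675e-04]), 'wrist_force': array([ 0.13255609,  0.30754929, -0.22461825]), 'ft_torque': array([ 0.05171915, -0.04128093,  0.04582669]), 'gripper_force': 0.0, 'gripper_width': 1.002758455421149}
{'fx': 370.9939485340291, 'fy': 370.9939485340291, 'cx': 322.3187735960294, 'cy': 244.29974958739245, 'hand_eye': array([[ 9.79775967e-04, -9.73032609e-01, -2.30665519e-01,
         6.55252426e+01],
       [ 9.99999485e-01,  8.92480331e-04,  4.82789966e-04,
         9.49707567e-01],
       [-2.63905942e-04, -2.30665873e-01,  9.73032983e-01,
        -1.78597886e+02],
       [ 0.00000000e+00,  0.00000000e+00,  0.00000000e+00,
         1.00000000e+00]])}
```

View pics/scene0.png

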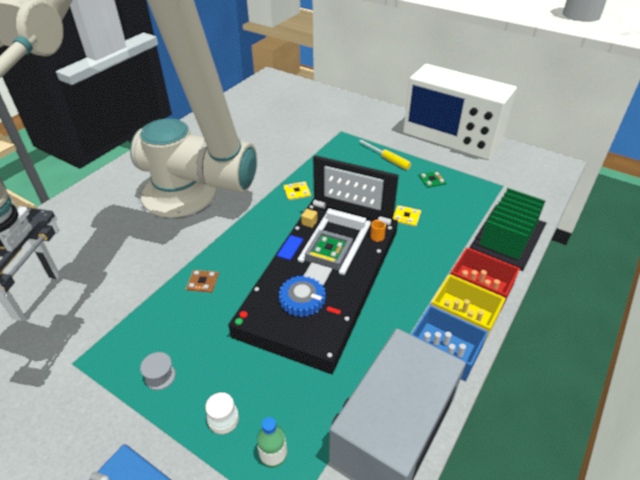

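View pics/side0.png

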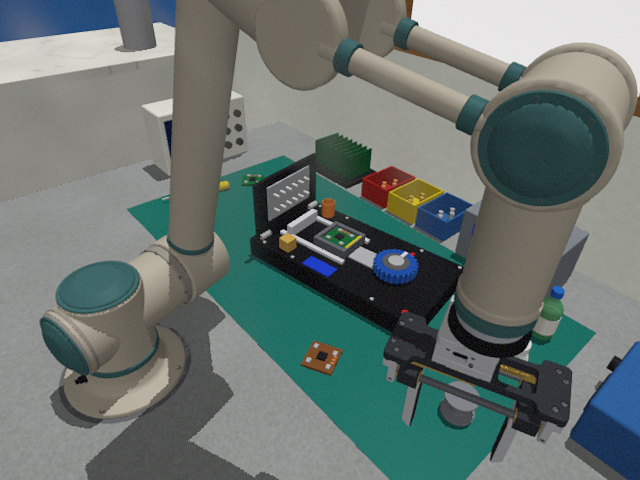

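Scene view: the blue ring is at about (303,295), with the white mark pointing to the red line at (334,310). The nest with the green board is at (328,247), and the lid stands behind it at (355,185). The side view agrees, with the ring at (396,265). I'll get rough positions by casting rays.

```bash
cat > h.py <<'E'
import numpy as np,cv2
from scipy.spatial.transform import Rotation as R
from plant import r
def cam(n,s=None):
    p=r.camera_params(n)
    if n=="wrist":
        T=np.eye(4);T[:3,:3]=R.from_quat(s["orientation"]).as_matrix();T[:3,3]=s["position"]
        return p,T@p["hand_eye"]
    T=np.eye(4);T[:3,:3]=R.from_quat(p["attitude"]).as_matrix();T[:3,3]=p["origin"];return p,T
def ray(n,uv,z,s=None):
    p,T=cam(n,s);d=T[:3,:3]@[(uv[0]-p["cx"])/p["fx"],(uv[1]-p["cy"])/p["fy"],1]
    return T[:3,3]+d*(z-T[2,3])/d[2]
def proj(n,X,s=None):
    p,T=cam(n,s);c=T[:3,:3].T@(np.asarray(X)-T[:3,3]);return np.array([p["fx"]*c[0]/c[2]+p["cx"],p["fy"]*c[1]/c[2]+p["cy"]])
def blobs(im,lo,hi,box,amin=8):
    x0,y0,x1,y1=box;h=cv2.cvtColor(im,cv2.COLOR_BGR2HSV)[y0:y1,x0:x1]
    n,l,st,c=cv2.connectedComponentsWithStats(cv2.inRange(h,np.array(lo),np.array(hi)))
    return [(c[i]+[x0,y0],st[i,4]) for i in range(1,n) if st[i,4]>=amin]
E
python3 - <<'E'
from h import *
for n,bx in(("scene",(230,140,420,370)),("side",(240,150,470,330))):
    im=cv2.imread(f"pics/{n}0.png")
    for nm,lo,hi,z in(("blue",(100,120,60),(125,255,255),66),("red",(0,150,100),(6,255,255),50),("yel",(22,100,100),(34,255,255),78),("green",(50,100,50),(70,255,255),70),("orange",(8,150,100),(18,255,255),70)):
        for c,a in blobs(im,lo,hi,bx): print(n,nm,c.round(1),a,ray(n,c,z).round(1))
E
```

```text
scene blue [289.7 247.1] 422 [444.4 -64.4  66. ]
scene blue [300.5 297.9] 1084 [ 555.7 -179.3   66. ]
scene blue [416.7 331.2] 75 [ 803.9 -122.7   66. ]
scene red [333.3 310. ] 61 [ 626.1 -157.7   50. ]
scene red [243.1 314. ] 50 [ 469.6 -272.1   50. ]
scene yel [395.9 159.1] 259 [498.3 383.1  78. ]
scene yel [296.6 190.6] 285 [342.5 110.3  78. ]
scene yel [406.1 215.5] 334 [631.9 176.6  78. ]
scene yel [309.  217.4] 213 [430.8  38.6  78. ]
scene yel [321.9 256.2] 78 [532.2 -58.   78. ]
scene green [338.6 251.8] 18 [553.  -18.3  70. ]
scene green [238.3 321.2] 28 [ 485.2 -303.1   70. ]
scene orange [377.5 230.5] 284 [594.6  96.5  70. ]
side blue [441.3 216.1] 1548 [ 799.5 -112.2   66. ]
side blue [394.9 268.1] 919 [ 546.1 -176.5   66. ]
side blue [319.4 266. ] 391 [421.9 -64.6  66. ]
side red [384.4 179.2] 297 [854.4 135.5  50. ]
side red [412.9 253.1] 10 [ 637.3 -154.9   50. ]
side red [403.8 310.7] 12 [ 473.5 -267.1   50. ]
side yel [410.6 198.4] 1334 [789.7 -15.5  78. ]
side yel [284.7 236.5] 13 [421.1  59.5  78. ]
side yel [352.5 241.4] 52 [531.1 -56.5  78. ]
side green [356.4 162.6] 317 [836.4 238.7  70. ]
side green [248.1 180.9] 60 [512.6 350.   70. ]
side orange [383.4 183.1] 15 [805.7  97.5  70. ]
side orange [327.7 207.8] 215 [593.   99.2  70. ]
```

Call:
{"name": "drive_tool", "arguments": {
  "moves": [
    [10, -5, -25, 0],
    [22, -12, -20, 0],
    [25, -13, -15, 0],
    [25, -13, -15, 0],
    [25, -13, -10, 0],
    [25, -13, -10, 0],
    [25, -13, 0, 0],
    [25, -13, 0, 0],
    [25, -13, 0, 0],
    [25, -13, 0, 0]
  ],
  "jaw": 0
}}

```text
time_s: 1.1
position: [388.6, -329.5, 300.1]
orientation: [0.981, 0.195, -0.0, -0.0]
wrist_force: [0.7, 0.4, 0.4]
gripper_width: 0.186
gripper_force: 0.0
```

Call:
{"name": "drive_tool", "arguments": {
  "moves": [
    [25, -14, 0, 0],
    [25, -14, 0, 0],
    [25, -14, 0, 0],
    [25, -14, 0, 0],
    [25, -14, 0, 0],
    [25, -14, 0, 0],
    [25, -14, 0, 0],
    [25, -14, 0, 0],
    [25, -14, 0, 0],
    [15, -12, 0, 0]
  ]
}}

```text
time_s: 2.1
position: [558.0, -109.8, 299.7]
orientation: [0.981, 0.196, -0.0, -0.0]
wrist_force: [0.1, -0.1, -0.0]
gripper_width: 0.005
gripper_force: 0.0
```

Call:
{"name": "drive_tool", "arguments": {
  "moves": [
    [0, 0, 0, 0],
    [0, 0, 0, 0],
    [0, 0, 0, 0]
  ]
}}

```text
time_s: 2.4
position: [556.4, -112.2, 300.3]
orientation: [0.981, 0.195, -0.0, 0.0]
wrist_force: [-0.3, 1.0, 0.0]
gripper_width: 0.004
gripper_force: 0.0
```

```bash
python3 - <<'E'
from h import *
s=r.sense();print(s["time_s"],s["position"],s["qpos"],s["orientation"])
im=r.read_camera("wrist");cv2.imwrite("pics/w1.png",im)
for nm,lo,hi,z in(("blue",(100,120,60),(125,255,255),66),("red",(0,150,100),(6,255,255),50),("yel",(22,100,100),(34,255,255),78),("green",(50,100,50),(70,255,255),70),("orange",(8,150,100),(18,255,255),70)):
    for c,a in blobs(im,lo,hi,(0,0,640,480),25): print(nm,c.round(1),a,ray("wrist",c,z,s).round(1))
E
```

```text
2.4 [ 556.36108932 -112.17494196  300.31255737] [-3.20961461e-01  2.27975340e-01  1.34082592e+00 -8.35629798e-04
  1.57329731e+00  8.57900401e-01] [ 9.80859859e-01  1.94714401e-01 -4.26395518e-04  2.38207811e-04]
blue [403.5   8.5] 1031 [ 780.1 -108.    66. ]
blue [551.5  68.5] 1946 [ 788.6 -272.3   66. ]
blue [368.6 238.1] 3678 [ 553.6 -171.7   66. ]
blue [235.9 286.8] 1835 [440.4 -51.6  66. ]
red [595.4 121.5] 191 [ 766.8 -352.    50. ]
red [381.8 173.2] 202 [ 625.8 -157.9   50. ]
yel [43.4 39. ] 1541 [615.9 207.4  78. ]
yel [267.3 219.4] 343 [532.2 -58.4  78. ]
yel [143.3 272. ] 603 [422.1  50.   78. ]
yel [ 46.9 311.2] 1397 [333.3 139.9  78. ]
yel [315.2 365.7] 62 [ 387.2 -174.3   78. ]
yel [329.5 368.1] 65 [ 390.8 -191.4   78. ]
yel [315.2 390.7] 31 [ 355.6 -187.3   78. ]
yel [448.8 437. ] 70 [ 358.8 -368.9   78. ]
green [635.5 224.4] 225 [ 682.9 -440.4   70. ]
orange [145.9 106.5] 1318 [593.5 100.6  70. ]
orange [322.3 393.2] 60 [ 350.4 -198.8   70. ]
orange [322.5 415. ] 108 [ 321.5 -211.1   70. ]
```

View pics/w1.png

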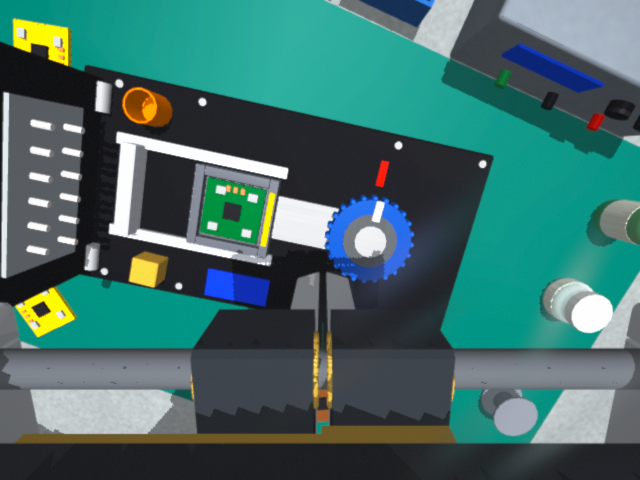

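Wrist view: the ring is at (369,239), with its white mark up at (378,211) pointing to the red line at (382,173). The nest's yellow stripe is at (267,219), and the shut fingertips are at about (323,275). I'll enlarge the ring and fingertip area and fit the ring centre.

```bash
python3 - <<'E'
from h import *
s=r.sense()
im=cv2.imread("pics/w1.png");h=cv2.cvtColor(im,cv2.COLOR_BGR2HSV)
m=cv2.inRange(h,np.array((100,120,60)),np.array((125,255,255)));m[:, :320]=0;m[:, 420:]=0;m[:180]=0
c=cv2.convexHull(cv2.findNonZero(m));e=cv2.fitEllipse(c);print("ring hull",e)
for z in(66,72,78):print(z,ray("wrist",e[0],z,s))
w=cv2.inRange(h,np.array((0,0,110)),np.array((180,60,255)));w[:, :340]=0;w[:,420:]=0;w[:190]=0;w[275:]=0
n,l,st,ce=cv2.connectedComponentsWithStats(w)
for i in range(1,n):
    if st[i,4]>15:print("grey",ce[i],st[i],ray("wrist",ce[i],83,s),ray("wrist",ce[i],78,s))
rm=cv2.inRange(h,np.array((0,150,100)),np.array((6,255,255)));rm[:,:360]=0;rm[:,420:]=0
q=cv2.minAreaRect(cv2.findNonZero(rm));print("red",q);P=[ray("wrist",p,50,s)[:2] for p in cv2.boxPoints(q)];print(np.round(P,1))
ym=cv2.inRange(h,np.array((22,100,100)),np.array((34,255,255)));ym[:,:250]=0;ym[:,290:]=0;ym[300:]=0
q=cv2.minAreaRect(cv2.findNonZero(ym));print("stripe",q);P=[ray("wrist",p,78,s)[:2] for p in cv2.boxPoints(q)];print(np.round(P,1))
for uv in((119,83),(202,101),(398,145),(482,163),(105,271),(179,286)):print("screw",uv,ray("wrist",uv,51,s).round(1))
cv2.imwrite("pics/z1.png",cv2.resize(im[170:330,250:450],None,fx=3.7,fy=3.7,interpolation=cv2.INTER_CUBIC))
E
```

```text
ring hull ((369.1337890625, 238.37181091308594), (89.31123352050781, 90.38882446289062), 55.47745132446289)
66 [ 553.60679125 -172.52965183   66.        ]
72 [ 554.53329995 -171.30281428   72.        ]
78 [ 555.45980865 -170.07597673   78.        ]
grey [369.98272358 235.9222561 ] [ 344  201   52   61 1968] [ 559.08505112 -168.78887359   83.        ] [ 558.34898382 -169.80789568   78.        ]
red ((381.5588073730469, 173.26470947265625), (8.00367546081543, 25.951313018798828), 14.03624439239502)
[[ 610.7 -155.8]
 [ 639.1 -150.8]
 [ 640.5 -159.8]
 [ 612.1 -165. ]]
stripe ((267.3078308105469, 219.37640380859375), (6.4339375495910645, 54.284149169921875), 10.124671936035156)
[[501.4 -60.6]
 [560.8 -49.7]
 [562.2 -56.4]
 [502.8 -67.6]]
screw (119, 83) [604.6 142.7  51. ]
screw (202, 101) [621.3  54.7  51. ]
screw (398, 145) [ 660.9 -161.7   51. ]
screw (482, 163) [ 679.4 -257.6   51. ]
screw (105, 271) [392.7 102.3  51. ]
screw (179, 286) [408.5  14.1  51. ]
```

View pics/z1.png

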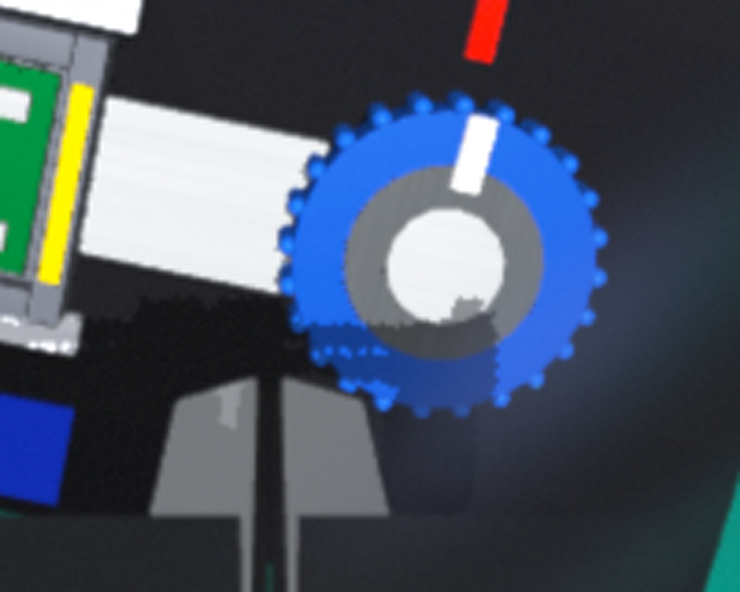

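```bash
cat > plan.py <<'E'
import json,sys,numpy as np
C=np.array([553.5,-171.])
def load(): return np.array(json.load(open("cmd.json")))
def save(p): json.dump(list(map(float,p)),open("cmd.json","w"))
def tcp(a,rc,z,phi=None,b=np.pi/4,C=C):
    """TCP pose with the (+8,+12.5) corner at angle a, radius rc"""
    if phi is None: phi=a-np.pi+b
    X=np.array([np.cos(phi),np.sin(phi)]);Y=np.array([X[1],-X[0]])
    return np.array([*(C+rc*np.array([np.cos(a),np.sin(a)])-8*X-12.5*Y),z,phi])
def rows(wps):
    p=load();out=[]
    for w in wps:
        X=np.array([np.cos(p[3]),np.sin(p[3])]);Y=np.array([X[1],-X[0]]);d=w[:2]-p[:2]
        q=[round(float(d@X),1),round(float(d@Y),1),round(float(p[2]-w[2]),1),round(float(p[3]-w[3]),3)]
        p=np.array([*(p[:2]+q[0]*X+q[1]*Y),p[2]-q[2],p[3]-q[3]]);out.append(q)
    save(p)
    for i in range(0,len(out),10):print(out[i:i+10])
def lin(a,b,n): return [a+(b-a)*(i+1)/n for i in range(n)]
E
python3 - <<'E'
from plan import *
a0=1.49
save([556.6,-111.7,300.3,.3925])
A=tcp(a0,60,130);B=tcp(a0,60,58);D=tcp(a0,50,58)
rows(lin(load(),A,10)+lin(A,B,5)+lin(B,D,5));print(A,load())
E
```

```text
[[1.1, -1.1, 17.0, 0.126], [1.0, -1.3, 17.1, 0.126], [0.8, -1.4, 17.0, 0.126], [0.6, -1.4, 17.0, 0.125], [0.5, -1.5, 17.0, 0.126], [0.2, -1.6, 17.1, 0.126], [0.1, -1.6, 17.0, 0.126], [-0.2, -1.6, 17.0, 0.126], [-0.3, -1.5, 17.1, 0.126], [-0.6, -1.5, 17.0, 0.126]]
[[0.0, -0.0, 14.4, -0.0], [0.0, -0.0, 14.4, -0.0], [0.0, -0.0, 14.4, -0.0], [0.0, -0.0, 14.4, -0.0], [0.0, -0.0, 14.4, -0.0], [1.4, 1.4, -0.0, -0.0], [1.4, 1.4, -0.0, -0.0], [1.5, 1.4, -0.0, -0.0], [1.4, 1.4, -0.0, -0.0], [1.4, 1.4, -0.0, -0.0]]
[562.68403158 -97.00414711 130.          -0.86619449] [ 561.91204952 -106.95966368   58.           -0.8665    ]
```

Call:
{"name": "drive_tool", "arguments": {
  "moves": [
    [1.1, -1.1, 17.0, 0.126],
    [1.0, -1.3, 17.1, 0.126],
    [0.8, -1.4, 17.0, 0.126],
    [0.6, -1.4, 17.0, 0.125],
    [0.5, -1.5, 17.0, 0.126],
    [0.2, -1.6, 17.1, 0.126],
    [0.1, -1.6, 17.0, 0.126],
    [-0.2, -1.6, 17.0, 0.126],
    [-0.3, -1.5, 17.1, 0.126],
    [-0.6, -1.5, 17.0, 0.126]
  ]
}}

```text
time_s: 3.45
position: [562.6, -97.8, 129.7]
orientation: [0.906, -0.423, 0.0, 0.0]
wrist_force: [-0.0, 0.5, 0.1]
gripper_width: 0.004
gripper_force: 0.0
```

Call:
{"name": "drive_tool", "arguments": {
  "moves": [
    [0, 0, 14.4, 0],
    [0, 0, 14.4, 0],
    [0, 0, 14.4, 0],
    [0, 0, 14.4, 0],
    [0, 0, 14.4, 0],
    [0, 0, 0, 0],
    [0, 0, 0, 0]
  ]
}}

```text
time_s: 4.15
position: [562.9, -97.4, 58.4]
orientation: [0.907, -0.42, -0.0, 0.0]
wrist_force: [0.7, 0.2, 0.2]
gripper_width: 0.008
gripper_force: 0.0
```

Call:
{"name": "drive_tool", "arguments": {
  "moves": [
    [1.4, 1.4, 0, 0],
    [1.4, 1.4, 0, 0],
    [1.5, 1.4, 0, 0],
    [1.4, 1.4, 0, 0],
    [1.4, 1.4, 0, 0],
    [0, 0, 0, 0]
  ]
}}

```text
time_s: 4.75
position: [562.4, -106.8, 58.2]
orientation: [0.908, -0.42, 0.0, 0.0]
wrist_force: [-0.3, 0.1, -0.5]
gripper_width: 0.002
gripper_force: 0.0
```

```bash
python3 - <<'E'
from h import *
s=r.sense();print(s["position"],s["wrist_force"],s["orientation"],s["qpos"])
im=r.read_camera("wrist")
im2=r.read_camera("scene")
a=cv2.resize(im[150:330,210:430],None,fx=2.6,fy=2.6,interpolation=cv2.INTER_CUBIC)
b=cv2.resize(im2[240:350,250:365],None,fx=2,fy=468/110,interpolation=cv2.INTER_CUBIC)
cv2.imwrite("pics/c1.png",np.hstack([a,b]))
E
```

```text
[ 562.35565923 -106.84540604   58.22931666] [-0.29337716  0.07110499 -0.45818013] [ 9.07621122e-01 -4.19790285e-01  1.08675745e-04  5.72256915e-05] [-3.09201282e-01  3.90650275e-01  1.72678832e+00 -1.64437750e-04
  1.02395254e+00  2.12810904e+00]
```

View pics/c1.png

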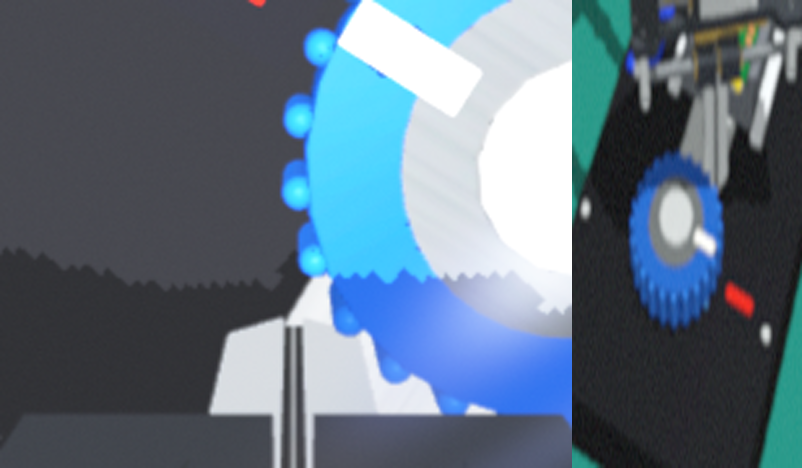

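The finger's (+x,+y) corner is close to the rim between the rounded ridges at about (345,315) and (395,370). It's not touching yet, so I'll press in.

Call:
{"name": "drive_tool", "arguments": {
  "moves": [
    [0.7, 0.7, 0, 0],
    [0.7, 0.7, 0, 0],
    [0.7, 0.7, 0, 0],
    [0, 0, 0, 0]
  ]
}}

```text
time_s: 5.25
position: [562.1, -109.4, 58.1]
orientation: [0.908, -0.42, -0.0, -0.0]
wrist_force: [0.5, 0.4, 0.1]
gripper_width: 0.005
gripper_force: 0.2
```

Call:
{"name": "drive_tool", "arguments": {
  "moves": [
    [0.7, 0.7, 0, 0],
    [0.7, 0.7, 0, 0],
    [0, 0, 0, 0]
  ]
}}

```text
time_s: 5.55
position: [562.0, -110.0, 58.2]
orientation: [0.907, -0.42, -0.0, -0.001]
wrist_force: [0.9, 5.6, 1.6]
gripper_width: 0.001
gripper_force: 2.6
```

Contact comes at a radius of about 47 mm, so the corner sits between ridges, pressing with about 5 N. Next is the first orbit stroke.

```bash
python3 - <<'E'
from plan import *
p=load();X=np.array([np.cos(p[3]),np.sin(p[3])]);Y=np.array([X[1],-X[0]]);p[:2]+=3.5*X+3.5*Y;save(p)
print(p,tcp(1.49,45,58))
rows([tcp(1.49+4.1888*(i+1)/30,45,58) for i in range(30)]);print(load())
E
```

```text
[ 561.51105584 -111.89314157   58.           -0.8665    ] [ 561.47340486 -111.95521339   58.           -0.86619449]
[[-5.8, 6.0, -0.0, -0.14], [-5.7, 6.0, -0.0, -0.14], [-5.8, 6.0, -0.0, -0.139], [-5.8, 6.0, -0.0, -0.14], [-5.8, 5.9, -0.0, -0.139], [-5.8, 6.0, -0.0, -0.14], [-5.7, 6.0, -0.0, -0.14], [-5.8, 6.0, -0.0, -0.139], [-5.8, 5.9, -0.0, -0.14], [-5.8, 6.0, -0.0, -0.14]]
[[-5.8, 6.0, -0.0, -0.139], [-5.7, 5.9, -0.0, -0.14], [-5.8, 6.0, -0.0, -0.139], [-5.8, 6.0, -0.0, -0.14], [-5.8, 6.0, -0.0, -0.14], [-5.8, 5.9, -0.0, -0.139], [-5.7, 6.0, -0.0, -0.14], [-5.8, 6.0, -0.0, -0.14], [-5.8, 5.9, -0.0, -0.139], [-5.8, 6.0, -0.0, -0.14]]
[[-5.8, 6.0, -0.0, -0.139], [-5.8, 6.0, -0.0, -0.14], [-5.7, 6.0, -0.0, -0.14], [-5.8, 5.9, -0.0, -0.139], [-5.8, 6.0, -0.0, -0.14], [-5.8, 6.0, -0.0, -0.14], [-5.7, 5.9, -0.0, -0.139], [-5.8, 6.0, -0.0, -0.14], [-5.8, 6.0, -0.0, -0.139], [-5.8, 6.0, -0.0, -0.14]]
[ 600.65718492 -207.38037155   58.            3.3225    ]
```

Call:
{"name": "drive_tool", "arguments": {
  "moves": [
    [-5.8, 6.0, 0, -0.14],
    [-5.7, 6.0, 0, -0.14],
    [-5.8, 6.0, 0, -0.139],
    [-5.8, 6.0, 0, -0.14],
    [-5.8, 5.9, 0, -0.139],
    [-5.8, 6.0, 0, -0.14],
    [-5.7, 6.0, 0, -0.14],
    [-5.8, 6.0, 0, -0.139],
    [-5.8, 5.9, 0, -0.14],
    [-5.8, 6.0, 0, -0.14]
  ]
}}

```text
time_s: 6.55
position: [495.0, -151.7, 57.9]
orientation: [0.964, 0.265, -0.002, -0.001]
wrist_force: [-2.7, 3.4, 1.3]
gripper_width: 0.009
gripper_force: 1.8
```

```bash
cat > mark.py <<'E'
from h import *
def mark(n="scene",C=(553.5,-171.)):
    """white mark = least-saturated bright pixels on the annulus r 28..44 at z=78; angle world"""
    s=r.sense();im=r.read_camera(n);h=cv2.cvtColor(im,cv2.COLOR_BGR2HSV).astype(int)
    u=np.arange(0,2*np.pi,.02);best=[]
    for a in u:
        v=[]
        for q in np.arange(30,43,2):
            x,y=proj(n,(C[0]+q*np.cos(a),C[1]+q*np.sin(a),78),s)
            if 0<=x<639 and 0<=y<479: 
                p=h[int(round(y)),int(round(x))];v.append(p[2] if p[1]<90 else 0)
        best.append(np.mean(v) if v else 0)
    b=np.array(best);w=np.where(b>90,b,0);k=np.sum(w*np.exp(1j*u))
    return im,s,(np.angle(k)-.18)%(2*np.pi),np.abs(k)/max(w.sum(),1),int((w>0).sum())
if __name__=="__main__":
    for n in("scene","side"):
        im,s,a,c,m=mark(n);print(n,round(a,3),"conc",round(c,3),m)
    print(s["time_s"],s["position"].round(1),s["wrist_force"].round(1))
E
python3 mark.py
```

```text
scene 1.38 conc 0.995 19
side 1.393 conc 0.997 14
6.6 [ 494.7 -153.    57.8] [-2.8  2.   1.8]
```

The ring followed exactly (1.39 of 1.396 rad), so I'll continue the stroke.

Call:
{"name": "drive_tool", "arguments": {
  "moves": [
    [-5.8, 6.0, 0, -0.139],
    [-5.7, 5.9, 0, -0.14],
    [-5.8, 6.0, 0, -0.139],
    [-5.8, 6.0, 0, -0.14],
    [-5.8, 6.0, 0, -0.14],
    [-5.8, 5.9, 0, -0.139],
    [-5.7, 6.0, 0, -0.14],
    [-5.8, 6.0, 0, -0.14],
    [-5.8, 5.9, 0, -0.139],
    [-5.8, 6.0, 0, -0.14]
  ]
}}

```text
time_s: 7.65
position: [525.3, -224.4, 57.9]
orientation: [0.569, 0.822, -0.001, -0.001]
wrist_force: [-3.7, -1.0, -1.2]
gripper_width: 0.007
gripper_force: 1.4
```

Call:
{"name": "drive_tool", "arguments": {
  "moves": [
    [-5.8, 6.0, 0, -0.139],
    [-5.8, 6.0, 0, -0.14],
    [-5.7, 6.0, 0, -0.14],
    [-5.8, 5.9, 0, -0.139],
    [-5.8, 6.0, 0, -0.14],
    [-5.8, 6.0, 0, -0.14],
    [-5.7, 5.9, 0, -0.139],
    [-5.8, 6.0, 0, -0.14],
    [-5.8, 6.0, 0, -0.139],
    [-5.8, 6.0, 0, -0.14]
  ]
}}

```text
time_s: 8.65
position: [601.8, -208.2, 58.0]
orientation: [-0.092, 0.996, -0.001, 0.0]
wrist_force: [-0.7, -2.0, -1.2]
gripper_width: 0.001
gripper_force: 0.8
```

```bash
python3 mark.py; python3 - <<'E'
from plan import *
a1=1.49+4.1888
O=tcp(a1,62,58); U=tcp(a1,62,110); S=tcp(1.49,62,110)
# over the ring at z=110 (stud top 83), unwinding
w=lin(load(),O,4)+lin(O,U,3)+lin(U,S,30)
rows(w)
D=tcp(1.49,62,58);E=tcp(1.49,45,58)
rows(lin(S,D,4)+lin(D,E,6))
E
```

```text
scene 1.515 conc 0.568 132
side 4.139 conc 0.998 11
8.7 [ 602.8 -207.1   58.1] [-0.2 -0.5 -0.3]
[[-3.0, -3.0, -0.0, -0.0], [-3.0, -3.0, -0.0, -0.0], [-3.0, -3.0, -0.0, -0.0], [-3.0, -3.1, -0.0, -0.0], [-0.0, 0.0, -17.3, -0.0], [-0.0, 0.0, -17.4, -0.0], [-0.0, 0.0, -17.3, -0.0], [1.0, 4.3, -0.0, 0.14], [1.5, 4.2, -0.0, 0.139], [2.1, 3.9, -0.0, 0.14]]
[[2.7, 3.5, -0.0, 0.139], [3.1, 3.2, -0.0, 0.14], [3.5, 2.6, -0.0, 0.14], [3.8, 2.2, -0.0, 0.139], [4.2, 1.6, -0.0, 0.14], [4.3, 1.1, -0.0, 0.14], [4.4, 0.4, -0.0, 0.139], [4.4, -0.2, -0.0, 0.14], [4.3, -0.8, -0.0, 0.139], [4.2, -1.5, -0.0, 0.14]]
[[4.0, -1.9, -0.0, 0.14], [3.6, -2.5, -0.0, 0.139], [3.2, -3.0, -0.0, 0.14], [2.8, -3.4, -0.0, 0.14], [2.3, -3.8, -0.0, 0.139], [1.8, -4.1, -0.0, 0.14], [1.2, -4.2, -0.0, 0.139], [0.5, -4.4, -0.0, 0.14], [-0.0, -4.4, -0.0, 0.14], [-0.7, -4.4, -0.0, 0.139]]
[[-1.3, -4.2, -0.0, 0.14], [-1.8, -4.1, -0.0, 0.14], [-2.4, -3.7, -0.0, 0.139], [-2.9, -3.3, -0.0, 0.14], [-3.3, -3.0, -0.0, 0.139], [-3.7, -2.4, -0.0, 0.14], [-4.0, -1.9, -0.0, 0.14]]
[[0.0, -0.0, 13.0, -0.0], [0.0, -0.0, 13.0, -0.0], [0.0, -0.0, 13.0, -0.0], [0.0, -0.0, 13.0, -0.0], [2.0, 2.0, -0.0, -0.0], [2.0, 2.0, -0.0, -0.0], [2.0, 2.0, -0.0, -0.0], [2.0, 2.0, -0.0, -0.0], [2.0, 2.0, -0.0, -0.0], [2.0, 2.0, -0.0, -0.0]]
```

Call:
{"name": "drive_tool", "arguments": {
  "moves": [
    [-3, -3, 0, 0],
    [-3, -3, 0, 0],
    [-3, -3, 0, 0],
    [-3, -3.1, 0, 0],
    [0, 0, -17.3, 0],
    [0, 0, -17.4, 0],
    [0, 0, -17.3, 0],
    [1.0, 4.3, 0, 0.14],
    [1.5, 4.2, 0, 0.139],
    [2.1, 3.9, 0, 0.14]
  ]
}}

```text
time_s: 9.75
position: [610.1, -204.7, 110.4]
orientation: [0.122, 0.993, -0.0, 0.0]
wrist_force: [-0.8, 0.1, 0.6]
gripper_width: 0.004
gripper_force: 0.0
```

Call:
{"name": "drive_tool", "arguments": {
  "moves": [
    [2.7, 3.5, 0, 0.139],
    [3.1, 3.2, 0, 0.14],
    [3.5, 2.6, 0, 0.14],
    [3.8, 2.2, 0, 0.139],
    [4.2, 1.6, 0, 0.14],
    [4.3, 1.1, 0, 0.14],
    [4.4, 0.4, 0, 0.139],
    [4.4, -0.2, 0, 0.14],
    [4.3, -0.8, 0, 0.139],
    [4.2, -1.5, 0, 0.14]
  ]
}}

```text
time_s: 10.75
position: [592.7, -163.9, 110.2]
orientation: [0.731, 0.682, 0.0, 0.0]
wrist_force: [0.2, 0.1, 0.0]
gripper_width: 0.004
gripper_force: 0.0
```

Call:
{"name": "drive_tool", "arguments": {
  "moves": [
    [4.0, -1.9, 0, 0.14],
    [3.6, -2.5, 0, 0.139],
    [3.2, -3.0, 0, 0.14],
    [2.8, -3.4, 0, 0.14],
    [2.3, -3.8, 0, 0.139],
    [1.8, -4.1, 0, 0.14],
    [1.2, -4.2, 0, 0.139],
    [0.5, -4.4, 0, 0.14],
    [0, -4.4, 0, 0.14],
    [-0.7, -4.4, 0, 0.139]
  ]
}}

```text
time_s: 11.75
position: [575.5, -123.2, 110.2]
orientation: [0.999, 0.052, 0.0, 0.0]
wrist_force: [-0.2, -0.2, 0.2]
gripper_width: 0.009
gripper_force: 0.0
```

Call:
{"name": "drive_tool", "arguments": {
  "moves": [
    [-1.3, -4.2, 0, 0.14],
    [-1.8, -4.1, 0, 0.14],
    [-2.4, -3.7, 0, 0.139],
    [-2.9, -3.3, 0, 0.14],
    [-3.3, -3.0, 0, 0.139],
    [-3.7, -2.4, 0, 0.14],
    [-4.0, -1.9, 0, 0.14],
    [0, 0, 0, 0],
    [0, 0, 0, 0]
  ]
}}

```text
time_s: 12.65
position: [563.5, -94.8, 110.3]
orientation: [0.908, -0.419, 0.0, 0.0]
wrist_force: [0.5, 0.0, 0.2]
gripper_width: 0.004
gripper_force: 0.0
```

```bash
python3 mark.py; python3 -c "
from plan import *
print(tcp(1.49,62,110))
from h import r;print(r.sense()['orientation'])"
```

```text
scene 4.15 conc 0.996 18
side 4.146 conc 0.997 14
12.7 [563.5 -94.9 110.2] [ 1.  -0.8 -0.2]
[562.84544848 -95.0106716  110.          -0.86619449]
[ 9.07986442e-01 -4.18999490e-01  2.08740236e-04  7.34457008e-05]
```

```bash
sed -i 's/^C=.*/C=np.array([553.2,-170.3])/' plan.py; python3 - <<'E'
from plan import *
a=1.46
D=tcp(a,60,58);E=tcp(a,44.5,58)
rows(lin(load(),D,5)+lin(D,E,5))
rows([tcp(a+4.22*(i+1)/30,44.5,58) for i in range(30)]);print(load())
E
```

```text
[[-1.9, -2.5, 0.0, 0.006], [-2.0, -2.4, -0.0, 0.006], [-1.9, -2.4, -0.0, 0.006], [-2.0, -2.5, -0.0, 0.006], [-2.0, -2.4, -0.0, 0.006], [2.2, 2.2, -0.0, -0.0], [2.2, 2.2, -0.0, -0.0], [2.2, 2.2, -0.0, -0.0], [2.2, 2.2, -0.0, -0.0], [2.2, 2.2, -0.0, -0.0]]
[[-5.8, 5.9, -0.0, -0.141], [-5.8, 6.0, -0.0, -0.141], [-5.7, 6.0, -0.0, -0.14], [-5.8, 5.9, -0.0, -0.141], [-5.8, 6.0, -0.0, -0.141], [-5.8, 6.0, -0.0, -0.14], [-5.7, 6.0, -0.0, -0.141], [-5.8, 5.9, -0.0, -0.141], [-5.8, 6.0, -0.0, -0.14], [-5.7, 6.0, -0.0, -0.141]]
[[-5.8, 5.9, -0.0, -0.141], [-5.8, 6.0, -0.0, -0.14], [-5.8, 5.9, -0.0, -0.141], [-5.7, 6.0, -0.0, -0.141], [-5.8, 6.0, -0.0, -0.14], [-5.8, 5.9, -0.0, -0.141], [-5.8, 6.0, -0.0, -0.141], [-5.8, 6.0, -0.0, -0.14], [-5.7, 6.0, -0.0, -0.141], [-5.8, 5.9, -0.0, -0.141]]
[[-5.8, 6.0, -0.0, -0.14], [-5.7, 6.0, -0.0, -0.141], [-5.8, 5.9, -0.0, -0.141], [-5.8, 6.0, -0.0, -0.14], [-5.8, 6.0, -0.0, -0.141], [-5.7, 5.9, -0.0, -0.141], [-5.8, 6.0, -0.0, -0.14], [-5.8, 6.0, -0.0, -0.141], [-5.8, 5.9, -0.0, -0.141], [-5.7, 6.0, -0.0, -0.14]]
[ 599.9462122  -206.39116209   58.            3.3235    ]
```

The saved command still included the descent I didn't run. I'll plan again from the hover pose.

```bash
python3 - <<'E'
from plan import *
save([562.85,-95.0,110,-.8662])
a=1.46
D=tcp(a,60,58);E=tcp(a,44.5,58)
rows(lin(load(),D,5)+lin(D,E,5))
rows([tcp(a+4.22*(i+1)/30,44.5,58) for i in range(30)]);print(load())
E
```

```text
[[0.5, -0.1, 10.4, 0.006], [0.4, -0.0, 10.4, 0.006], [0.5, -0.1, 10.4, 0.006], [0.5, -0.0, 10.4, 0.006], [0.5, -0.1, 10.4, 0.006], [2.2, 2.2, -0.0, -0.0], [2.1, 2.2, -0.0, -0.0], [2.2, 2.2, -0.0, -0.0], [2.2, 2.2, -0.0, -0.0], [2.2, 2.1, -0.0, -0.0]]
[[-5.8, 6.0, -0.0, -0.141], [-5.7, 6.0, -0.0, -0.14], [-5.8, 5.9, -0.0, -0.141], [-5.8, 6.0, -0.0, -0.141], [-5.8, 6.0, -0.0, -0.14], [-5.7, 6.0, -0.0, -0.141], [-5.8, 5.9, -0.0, -0.141], [-5.8, 6.0, -0.0, -0.14], [-5.8, 6.0, -0.0, -0.141], [-5.7, 5.9, -0.0, -0.141]]
[[-5.8, 6.0, -0.0, -0.14], [-5.8, 6.0, -0.0, -0.141], [-5.7, 5.9, -0.0, -0.141], [-5.8, 6.0, -0.0, -0.14], [-5.8, 6.0, -0.0, -0.141], [-5.8, 5.9, -0.0, -0.141], [-5.7, 6.0, -0.0, -0.14], [-5.8, 6.0, -0.0, -0.141], [-5.8, 5.9, -0.0, -0.141], [-5.8, 6.0, -0.0, -0.14]]
[[-5.7, 6.0, -0.0, -0.141], [-5.8, 5.9, -0.0, -0.141], [-5.8, 6.0, -0.0, -0.14], [-5.8, 6.0, -0.0, -0.141], [-5.7, 5.9, -0.0, -0.141], [-5.8, 6.0, -0.0, -0.14], [-5.8, 6.0, -0.0, -0.141], [-5.8, 5.9, -0.0, -0.141], [-5.7, 6.0, -0.0, -0.14], [-5.8, 6.0, -0.0, -0.141]]
[ 599.96575505 -206.36226366   58.            3.3238    ]
```

Call:
{"name": "drive_tool", "arguments": {
  "moves": [
    [0.5, -0.1, 10.4, 0.006],
    [0.4, 0, 10.4, 0.006],
    [0.5, -0.1, 10.4, 0.006],
    [0.5, 0, 10.4, 0.006],
    [0.5, -0.1, 10.4, 0.006],
    [2.2, 2.2, 0, 0],
    [2.1, 2.2, 0, 0],
    [2.2, 2.2, 0, 0],
    [2.2, 2.2, 0, 0],
    [2.2, 2.1, 0, 0]
  ]
}}

```text
time_s: 13.75
position: [563.6, -110.0, 58.7]
orientation: [0.901, -0.434, -0.0, -0.002]
wrist_force: [1.9, 8.4, 2.5]
gripper_width: 0.004
gripper_force: 4.3
```

Call:
{"name": "drive_tool", "arguments": {
  "moves": [
    [-5.8, 6.0, 0, -0.141],
    [-5.7, 6.0, 0, -0.14],
    [-5.8, 5.9, 0, -0.141],
    [-5.8, 6.0, 0, -0.141],
    [-5.8, 6.0, 0, -0.14],
    [-5.7, 6.0, 0, -0.141],
    [-5.8, 5.9, 0, -0.141],
    [-5.8, 6.0, 0, -0.14],
    [-5.8, 6.0, 0, -0.141],
    [-5.7, 5.9, 0, -0.141]
  ]
}}

```text
time_s: 14.75
position: [495.7, -149.7, 58.2]
orientation: [0.967, 0.255, -0.001, -0.001]
wrist_force: [-2.1, 3.7, 1.5]
gripper_width: 0.003
gripper_force: 1.3
```

```bash
python3 mark.py
```

```text
scene 5.506 conc 0.996 17
side 5.541 conc 0.997 15
14.8 [ 495.4 -150.9   58.1] [-3.   1.7  1.5]
```

Call:
{"name": "drive_tool", "arguments": {
  "moves": [
    [-5.8, 6.0, 0, -0.14],
    [-5.8, 6.0, 0, -0.141],
    [-5.7, 5.9, 0, -0.141],
    [-5.8, 6.0, 0, -0.14],
    [-5.8, 6.0, 0, -0.141],
    [-5.8, 5.9, 0, -0.141],
    [-5.7, 6.0, 0, -0.14],
    [-5.8, 6.0, 0, -0.141],
    [-5.8, 5.9, 0, -0.141],
    [-5.8, 6.0, 0, -0.14]
  ]
}}

```text
time_s: 15.85
position: [524.4, -223.7, 58.2]
orientation: [0.573, 0.819, -0.002, -0.0]
wrist_force: [-3.1, -3.0, -0.3]
gripper_width: 0.003
gripper_force: 2.6
```

Call:
{"name": "drive_tool", "arguments": {
  "moves": [
    [-5.7, 6.0, 0, -0.141],
    [-5.8, 5.9, 0, -0.141],
    [-5.8, 6.0, 0, -0.14],
    [-5.8, 6.0, 0, -0.141],
    [-5.7, 5.9, 0, -0.141],
    [-5.8, 6.0, 0, -0.14],
    [-5.8, 6.0, 0, -0.141],
    [-5.8, 5.9, 0, -0.141],
    [-5.7, 6.0, 0, -0.14],
    [-5.8, 6.0, 0, -0.141]
  ]
}}

```text
time_s: 16.85
position: [601.8, -207.5, 58.4]
orientation: [-0.092, 0.996, -0.002, 0.001]
wrist_force: [0.0, -2.3, -1.2]
gripper_width: 0.005
gripper_force: 1.0
```

```bash
python3 mark.py; python3 - <<'E'
from plan import *
a1=1.46+4.22
O=tcp(a1,62,58); U=tcp(a1,62,110); S=tcp(1.46,62,110)
rows(lin(load(),O,4)+lin(O,U,3)+lin(U,S,30));print(load())
E
```

```text
scene 1.504 conc 0.529 135
side 2.075 conc 0.998 12
16.9 [ 602.7 -206.4   58.5] [ 1.  -1.2 -0.5]
[[-3.1, -3.1, -0.0, -0.0], [-3.1, -3.1, -0.0, -0.0], [-3.1, -3.1, -0.0, -0.0], [-3.1, -3.1, -0.0, -0.0], [0.0, -0.0, -17.3, -0.0], [0.0, -0.0, -17.4, -0.0], [0.0, -0.0, -17.3, -0.0], [0.9, 4.3, -0.0, 0.141], [1.5, 4.1, -0.0, 0.14], [2.0, 3.9, -0.0, 0.141]]
[[2.6, 3.5, -0.0, 0.141], [3.0, 3.2, -0.0, 0.14], [3.5, 2.7, -0.0, 0.141], [3.8, 2.2, -0.0, 0.141], [4.0, 1.6, -0.0, 0.14], [4.3, 1.0, -0.0, 0.141], [4.4, 0.5, -0.0, 0.141], [4.3, -0.2, -0.0, 0.14], [4.3, -0.8, -0.0, 0.141], [4.2, -1.4, -0.0, 0.141]]
[[3.9, -1.9, -0.0, 0.14], [3.6, -2.5, -0.0, 0.141], [3.2, -3.0, -0.0, 0.141], [2.8, -3.4, -0.0, 0.14], [2.3, -3.7, -0.0, 0.141], [1.7, -4.1, -0.0, 0.141], [1.2, -4.2, -0.0, 0.14], [0.5, -4.3, -0.0, 0.141], [-0.1, -4.4, -0.0, 0.141], [-0.7, -4.3, -0.0, 0.14]]
[[-1.3, -4.2, -0.0, 0.141], [-1.8, -4.0, -0.0, 0.141], [-2.4, -3.7, -0.0, 0.14], [-2.9, -3.2, -0.0, 0.141], [-3.3, -2.9, -0.0, 0.141], [-3.7, -2.3, -0.0, 0.14], [-4.0, -1.9, -0.0, 0.141]]
[564.85609862 -94.60899083 110.          -0.8962    ]
```

Call:
{"name": "drive_tool", "arguments": {
  "moves": [
    [-3.1, -3.1, 0, 0],
    [-3.1, -3.1, 0, 0],
    [-3.1, -3.1, 0, 0],
    [-3.1, -3.1, 0, 0],
    [0, 0, -17.3, 0],
    [0, 0, -17.4, 0],
    [0, 0, -17.3, 0],
    [0.9, 4.3, 0, 0.141],
    [1.5, 4.1, 0, 0.14],
    [2.0, 3.9, 0, 0.141]
  ]
}}

```text
time_s: 17.95
position: [609.9, -203.9, 110.4]
orientation: [0.123, 0.992, -0.0, 0.0]
wrist_force: [-0.2, 0.4, 0.3]
gripper_width: 0.004
gripper_force: 0.0
```

Call:
{"name": "drive_tool", "arguments": {
  "moves": [
    [2.6, 3.5, 0, 0.141],
    [3.0, 3.2, 0, 0.14],
    [3.5, 2.7, 0, 0.141],
    [3.8, 2.2, 0, 0.141],
    [4.0, 1.6, 0, 0.14],
    [4.3, 1.0, 0, 0.141],
    [4.4, 0.5, 0, 0.141],
    [4.3, -0.2, 0, 0.14],
    [4.3, -0.8, 0, 0.141],
    [4.2, -1.4, 0, 0.141]
  ]
}}

```text
time_s: 18.95
position: [593.3, -163.3, 110.2]
orientation: [0.736, 0.677, -0.0, 0.0]
wrist_force: [1.1, 0.7, 0.3]
gripper_width: 0.003
gripper_force: 0.0
```

Call:
{"name": "drive_tool", "arguments": {
  "moves": [
    [3.9, -1.9, 0, 0.14],
    [3.6, -2.5, 0, 0.141],
    [3.2, -3.0, 0, 0.141],
    [2.8, -3.4, 0, 0.14],
    [2.3, -3.7, 0, 0.141],
    [1.7, -4.1, 0, 0.141],
    [1.2, -4.2, 0, 0.14],
    [0.5, -4.3, 0, 0.141],
    [-0.1, -4.4, 0, 0.141],
    [-0.7, -4.3, 0, 0.14]
  ]
}}

```text
time_s: 19.95
position: [576.8, -122.7, 110.2]
orientation: [0.999, 0.041, 0.0, 0.0]
wrist_force: [-0.2, -0.0, 0.1]
gripper_width: 0.007
gripper_force: 0.0
```

Call:
{"name": "drive_tool", "arguments": {
  "moves": [
    [-1.3, -4.2, 0, 0.141],
    [-1.8, -4.0, 0, 0.141],
    [-2.4, -3.7, 0, 0.14],
    [-2.9, -3.2, 0, 0.141],
    [-3.3, -2.9, 0, 0.141],
    [-3.7, -2.3, 0, 0.14],
    [-4.0, -1.9, 0, 0.141],
    [0, 0, 0, 0]
  ]
}}

```text
time_s: 20.75
position: [565.1, -94.0, 110.2]
orientation: [0.901, -0.433, -0.0, -0.0]
wrist_force: [0.0, -0.3, 0.1]
gripper_width: 0.007
gripper_force: 0.0
```

```bash
python3 mark.py;  python3 - <<'E'
from plan import *
a=1.45
D=tcp(a,60,58);E=tcp(a,44.5,58)
rows(lin(load(),D,5)+lin(D,E,5))
rows([tcp(a+4.17*(i+1)/30,44.5,58) for i in range(30)]);print(load())
E
```

```text
scene 2.078 conc 0.995 19
side 2.06 conc 0.997 15
20.8 [565.3 -94.3 110.2] [-1.  -0.4 -0.4]
[[0.4, 0.2, 10.4, 0.002], [0.4, 0.2, 10.4, 0.002], [0.4, 0.2, 10.4, 0.002], [0.4, 0.2, 10.4, 0.002], [0.4, 0.1, 10.4, 0.002], [2.2, 2.2, -0.0, -0.0], [2.1, 2.2, -0.0, -0.0], [2.2, 2.2, -0.0, -0.0], [2.2, 2.2, -0.0, -0.0], [2.2, 2.2, -0.0, -0.0]]
[[-5.7, 5.9, -0.0, -0.139], [-5.7, 5.9, -0.0, -0.139], [-5.7, 5.9, -0.0, -0.139], [-5.7, 5.9, -0.0, -0.139], [-5.7, 5.9, -0.0, -0.139], [-5.7, 5.9, -0.0, -0.139], [-5.7, 5.8, -0.0, -0.139], [-5.8, 5.9, -0.0, -0.139], [-5.7, 5.9, -0.0, -0.139], [-5.7, 5.9, -0.0, -0.139]]
[[-5.7, 5.9, -0.0, -0.139], [-5.7, 5.9, -0.0, -0.139], [-5.7, 5.9, -0.0, -0.139], [-5.7, 5.9, -0.0, -0.139], [-5.7, 5.9, -0.0, -0.139], [-5.7, 5.9, -0.0, -0.139], [-5.8, 5.9, -0.0, -0.139], [-5.7, 5.8, -0.0, -0.139], [-5.7, 5.9, -0.0, -0.139], [-5.7, 5.9, -0.0, -0.139]]
[[-5.7, 5.9, -0.0, -0.139], [-5.7, 5.9, -0.0, -0.139], [-5.7, 5.9, -0.0, -0.139], [-5.8, 5.9, -0.0, -0.139], [-5.7, 5.9, -0.0, -0.139], [-5.7, 5.9, -0.0, -0.139], [-5.7, 5.9, -0.0, -0.139], [-5.7, 5.9, -0.0, -0.139], [-5.7, 5.9, -0.0, -0.139], [-5.7, 5.9, -0.0, -0.139]]
[ 597.71890354 -209.09690255   58.            3.2638    ]
```

Call:
{"name": "drive_tool", "arguments": {
  "moves": [
    [0.4, 0.2, 10.4, 0.002],
    [0.4, 0.2, 10.4, 0.002],
    [0.4, 0.2, 10.4, 0.002],
    [0.4, 0.2, 10.4, 0.002],
    [0.4, 0.1, 10.4, 0.002],
    [2.2, 2.2, 0, 0],
    [2.1, 2.2, 0, 0],
    [2.2, 2.2, 0, 0],
    [2.2, 2.2, 0, 0],
    [2.2, 2.2, 0, 0]
  ]
}}

```text
time_s: 21.85
position: [563.5, -109.6, 58.5]
orientation: [0.899, -0.439, -0.001, -0.002]
wrist_force: [-0.3, 8.8, 1.6]
gripper_width: 0.006
gripper_force: 3.4
```

Call:
{"name": "drive_tool", "arguments": {
  "moves": [
    [-5.7, 5.9, 0, -0.139],
    [-5.7, 5.9, 0, -0.139],
    [-5.7, 5.9, 0, -0.139],
    [-5.7, 5.9, 0, -0.139],
    [-5.7, 5.9, 0, -0.139],
    [-5.7, 5.9, 0, -0.139],
    [-5.7, 5.8, 0, -0.139],
    [-5.8, 5.9, 0, -0.139],
    [-5.7, 5.9, 0, -0.139],
    [-5.7, 5.9, 0, -0.139]
  ]
}}

```text
time_s: 22.85
position: [496.3, -148.3, 58.2]
orientation: [0.97, 0.242, -0.001, -0.001]
wrist_force: [-2.2, 2.5, 0.9]
gripper_width: 0.006
gripper_force: 1.4
```

Call:
{"name": "drive_tool", "arguments": {
  "moves": [
    [-5.7, 5.9, 0, -0.139],
    [-5.7, 5.9, 0, -0.139],
    [-5.7, 5.9, 0, -0.139],
    [-5.7, 5.9, 0, -0.139],
    [-5.7, 5.9, 0, -0.139],
    [-5.7, 5.9, 0, -0.139],
    [-5.8, 5.9, 0, -0.139],
    [-5.7, 5.8, 0, -0.139],
    [-5.7, 5.9, 0, -0.139],
    [-5.7, 5.9, 0, -0.139]
  ]
}}

```text
time_s: 23.85
position: [521.3, -222.1, 58.2]
orientation: [0.59, 0.808, -0.002, -0.001]
wrist_force: [-4.1, -1.9, 0.3]
gripper_width: 0.004
gripper_force: 1.9
```

Call:
{"name": "drive_tool", "arguments": {
  "moves": [
    [-5.7, 5.9, 0, -0.139],
    [-5.7, 5.9, 0, -0.139],
    [-5.7, 5.9, 0, -0.139],
    [-5.8, 5.9, 0, -0.139],
    [-5.7, 5.9, 0, -0.139],
    [-5.7, 5.9, 0, -0.139],
    [-5.7, 5.9, 0, -0.139],
    [-5.7, 5.9, 0, -0.139],
    [-5.7, 5.9, 0, -0.139],
    [-5.7, 5.9, 0, -0.139],
    [0, 0, 0, 0]
  ]
}}

```text
validation failed for argument at $.mo...
```

```bash
python3 mark.py
```

```text
scene 3.742 conc 0.44 37
side 3.698 conc 0.478 72
23.9 [ 523.1 -223.    58.3] [-2.9 -3.7 -0.9]
```

The 11-row call was refused whole, so I'll repeat it with 10 rows.

Call:
{"name": "drive_tool", "arguments": {
  "moves": [
    [-5.7, 5.9, 0, -0.139],
    [-5.7, 5.9, 0, -0.139],
    [-5.7, 5.9, 0, -0.139],
    [-5.8, 5.9, 0, -0.139],
    [-5.7, 5.9, 0, -0.139],
    [-5.7, 5.9, 0, -0.139],
    [-5.7, 5.9, 0, -0.139],
    [-5.7, 5.9, 0, -0.139],
    [-5.7, 5.9, 0, -0.139],
    [-5.7, 5.9, 0, -0.139]
  ]
}}

```text
time_s: 24.95
position: [599.4, -210.0, 58.6]
orientation: [-0.062, 0.998, -0.002, 0.001]
wrist_force: [0.5, -3.3, -1.4]
gripper_width: 0.007
gripper_force: 1.4
```

Call:
{"name": "drive_tool", "arguments": {
  "moves": [
    [0, 0, 0, 0]
  ]
}}

```text
time_s: 25.05
position: [600.2, -209.0, 58.7]
orientation: [-0.06, 0.998, -0.001, 0.002]
wrist_force: [2.2, -1.2, -1.5]
gripper_width: 0.003
gripper_force: 1.6
```

```bash
python3 mark.py
```

```text
scene 1.739 conc 0.493 128
side 6.243 conc 0.998 13
25.1 [ 600.  -209.1   58.8] [ 3.5 -0.9 -0.8]
```

```bash
python3 - <<'E'
import h,mark
for n in("scene","side"):
    im=h.cv2.imread(f"pics/{n}0.png")
    class F: 
        sense=h.r.sense; camera_params=h.r.camera_params
        def read_camera(self,n): return im
    mark.r=F(); print(n,mark.mark(n)[2:])
E
python3 - <<'E'
from plan import *
a=1.45+4.17
p=load()
for da in(.03,.05): 
    save(p); rows(lin(p,tcp(a+da,44.5,58),1))
save(p)
E
```

```text
[[-1.3, 1.2, -0.0, -0.03]]
[[-2.2, 2.0, -0.0, -0.05]]Traceback (most recent call last):
  File "<stdin>", line 7, in <module>
  File "mark.py", line 4, in mark
    s=r.sense();im=r.read_camera(n);h=cv2.cvtColor(im,cv2.COLOR_BGR2HSV).astype(int)
TypeError: make.<locals>.<lambda>() takes 0 positional arguments but 1 was given
```

```bash
python3 - <<'E'
import h,mark,types
for n in("scene","side"):
    im=h.cv2.imread(f"pics/{n}0.png")
    mark.r=types.SimpleNamespace(sense=h.r.sense,read_camera=lambda n:im); print(n,mark.mark(n)[2:])
E
```

```text
Traceback (most recent call last):
  File "mark.py", line 9, in mark
    x,y=proj(n,(C[0]+q*np.cos(a),C[1]+q*np.sin(a),78),s)
        ~~~~^^^^^^^^^^^^^^^^^^^^^^^^^^^^^^^^^^^^^^^^^^^^
  File "h.py", line 14, in proj
    p,T=cam(n,s);c=T[:3,:3].T@(np.asarray(X)-T[:3,3]);return np.array([p["fx"]*c[0]/c[2]+p["cx"],p["fy"]*c[1]/c[2]+p["cy"]])
        ~~~^^^^^
  File "h.py", line 5, in cam
    p=r.camera_params(n)
ValueError: time passes only in moves, steps and waits
```

```bash
sed -i 's/def mark(n="scene",C=(553.5,-171.)):/def mark(n="scene",C=(553.5,-171.),im=None):/; s/im=r.read_camera(n);h=/im=r.read_camera(n) if im is None else im;h=/' mark.py; python3 - <<'E'
from mark import *
for n in("scene","side"): print(n,mark(n,im=cv2.imread(f"pics/{n}0.png"))[2:])
E
```

```text
scene (np.float64(6.24408177920421), np.float64(0.9944334595843946), 21)Traceback (most recent call last):
  File "<stdin>", line 2, in <module>
  File "mark.py", line 9, in mark
    x,y=proj(n,(C[0]+q*np.cos(a),C[1]+q*np.sin(a),78),s)
        ~~~~^^^^^^^^^^^^^^^^^^^^^^^^^^^^^^^^^^^^^^^^^^^^
  File "h.py", line 14, in proj
    p,T=cam(n,s);c=T[:3,:3].T@(np.asarray(X)-T[:3,3]);return np.array([p["fx"]*c[0]/c[2]+p["cx"],p["fy"]*c[1]/c[2]+p["cy"]])
        ~~~^^^^^
  File "h.py", line 5, in cam
    p=r.camera_params(n)
ValueError: time passes only in moves, steps and waits
```

Call:
{"name": "drive_tool", "arguments": {
  "moves": [
    [-3, -3, 0, 0],
    [-3, -3, 0, 0],
    [-3, -3, 0, 0],
    [-3, -3, 0, 0],
    [0, 0, -35, 0],
    [0, 0, -35, 0],
    [0, 0, -35, 0],
    [0, 0, -35, 0],
    [0, 0, 0, 0],
    [0, 0, 0, 0]
  ]
}}

```text
time_s: 26.15
position: [611.6, -219.3, 198.8]
orientation: [-0.061, 0.998, -0.0, 0.001]
wrist_force: [-1.3, -0.4, -0.1]
gripper_width: 0.005
gripper_force: 0.0
```

```bash
sed -i 's/^def cam(n,s=None):/import functools\n@functools.cache\ndef prm(n): return r.camera_params(n)\ndef cam(n,s=None):/; s/p=r.camera_params(n)/p=prm(n)/' h.py
python3 - <<'E'
from mark import *
def red(im,s,box):
    return [ray("wrist",c,50,s)[:2] for c,a in blobs(im,(0,150,100),(6,255,255),box,40)]
for n in("scene","side"):
    print(n,"start",mark(n,im=cv2.imread(f"pics/{n}0.png"))[2:],"now",mark(n)[2:])
s=r.sense();im=r.read_camera("wrist");cv2.imwrite("pics/w2.png",im)
for C in((553.5,-171.),(553.2,-170.3)):print("wrist",C,mark("wrist",C,im)[2:])
for c in red(im,s,(0,0,640,480)):print("red",c,"ang rel",np.arctan2(c[1]+170.6,c[0]-553.3)-.18)
print(s["position"],s["time_s"])
E
```

```text
scene start (np.float64(6.24408177920421), np.float64(0.9944334595843946), 21) now (np.float64(0.5526798591874189), np.float64(0.6754386573456327), 46)
side start (np.float64(6.281938844297856), np.float64(0.9976105479780871), 13) now (np.float64(6.220819010313602), np.float64(0.9973432011417247), 14)
wrist (553.5, -171.0) (np.float64(6.201025793699219), np.float64(0.9970249827958676), 15)
wrist (553.2, -170.3) (np.float64(6.177745189340248), np.float64(0.997367573509997), 14)
red [ 469.57756404 -273.45219387] ang rel -2.434020134811186
red [ 616.07667862 -160.54166998] ang rel -0.021126345012661446
red [767.27917406  46.68641481] ang rel 0.6130666999243193
red [779.8372172   77.90165159] ang rel 0.6516023868638487
[ 610.51663132 -218.7759434   196.555324  ] 26.25
```

View pics/w2.png

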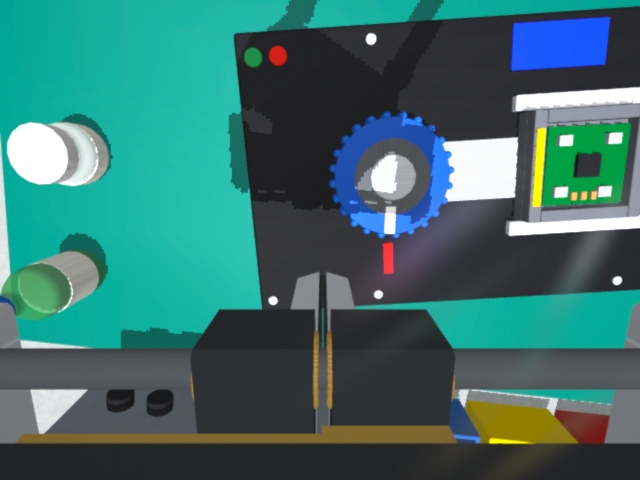

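The wrist view shows the white mark at (390,220) and the red line at (388,258), with the ring centre at about (392,175). Both cameras put the ring about 0.06 rad short, so I'll re-engage and nudge it.

Call:
{"name": "drive_tool", "arguments": {
  "moves": [
    [0, 0, 35, 0],
    [0, 0, 35, 0],
    [0, 0, 35, 0],
    [0, 0, 35, 0],
    [3, 3, 0, 0],
    [3, 3, 0, 0],
    [3, 3, 0, 0],
    [3, 3, 0, 0],
    [0, 0, 0, 0]
  ]
}}

```text
time_s: 27.2
position: [599.5, -209.6, 59.4]
orientation: [-0.061, 0.998, -0.001, 0.002]
wrist_force: [3.3, -1.2, -2.3]
gripper_width: 0.007
gripper_force: 1.8
```

Call:
{"name": "drive_tool", "arguments": {
  "moves": [
    [-1.3, 1.2, 0, -0.03],
    [-1.3, 1.2, 0, -0.03],
    [-1.0, 1.0, 0, -0.025],
    [0, 0, 0, 0],
    [0, 0, 0, 0]
  ]
}}

```text
time_s: 27.7
position: [602.6, -205.5, 59.0]
orientation: [-0.104, 0.995, -0.001, 0.001]
wrist_force: [1.9, -4.2, 0.9]
gripper_width: 0.003
gripper_force: 2.4
```

```bash
python3 mark.py
```

```text
scene 1.494 conc 0.6 127
side 0.047 conc 0.998 12
27.75 [ 602.6 -205.5   59. ] [ 3.5 -4.1  0.9]
```

Call:
{"name": "drive_tool", "arguments": {
  "moves": [
    [-3, -3, 0, 0],
    [-3, -3, 0, 0],
    [-3, -3, 0, 0],
    [-3, -3, 0, 0],
    [0, 0, -35, 0],
    [0, 0, -35, 0],
    [0, 0, -35, 0],
    [0, 0, -35, 0],
    [0, 0, 0, 0],
    [0, 0, 0, 0]
  ]
}}

```text
time_s: 28.8
position: [615.5, -214.0, 198.7]
orientation: [-0.103, 0.995, -0.0, 0.0]
wrist_force: [-0.2, 1.0, -0.9]
gripper_width: 0.005
gripper_force: 0.0
```

```bash
python3 - <<'E'
from mark import *
print(mark("side")[2:])
s=r.sense();im=r.read_camera("wrist");cv2.imwrite("pics/w3.png",im)
for C in((553.5,-171.),(553.2,-170.3)):
    print("wrist",C,mark("wrist",C,im)[2:])
for c,a in blobs(im,(0,150,100),(6,255,255),(340,200,460,300),40):
    q=ray("wrist",c,50,s);print(c,q,np.arctan2(q[1]+170.6,q[0]-553.3)-.18)
print(s["position"],s["orientation"],s["time_s"],s["qpos"])
E
```

```text
(np.float64(0.019254036773354716), np.float64(0.9968348538843347), 15)
wrist (553.5, -171.0) (np.float64(0.008559499784110608), np.float64(0.9972331909867322), 14)
wrist (553.2, -170.3) (np.float64(6.271721029132205), np.float64(0.9972286438096829), 14)
[380.69198312 255.73839662] [ 624.0290008  -158.46397262   50.        ] -0.010069880163909
[ 614.77605776 -213.6867588   197.2787054 ] [-1.03464945e-01  9.94632689e-01  5.17439920e-04 -7.42659032e-04] 28.85 [-4.41422890e-01  3.95908457e-01  1.34341961e+00  1.16419970e-04
  1.40407123e+00 -2.21953960e+00]
```

The ring is now within about 0.01–0.02 rad of the line at two turns. Next is the nest, pushed with the +x face of the shut fingers.

```bash
python3 - <<'E'
from plan import *
save([614.9,-213.8,198,3.349])
yaw=.18;c=np.array([553.3,-170.6]);yh=np.array([-np.sin(yaw),np.cos(yaw)])
P=lambda y,z:np.array([*(c+yh*(110+y)),z,yaw+np.pi/2])
rows(lin(load(),P(-24,150),12)+lin(P(-24,150),P(-24,60),6));print(load())
E
```

```text
[[4.1, 11.7, 4.0, 0.133], [5.6, 11.1, 4.0, 0.133], [7.0, 10.3, 4.0, 0.134], [8.4, 9.2, 4.0, 0.133], [9.5, 8.1, 4.0, 0.133], [10.4, 6.7, 4.0, 0.133], [11.3, 5.2, 4.0, 0.133], [11.9, 3.8, 4.0, 0.133], [12.2, 2.1, 4.0, 0.134], [12.4, 0.4, 4.0, 0.133]]
[[12.4, -1.2, 4.0, 0.133], [12.1, -2.8, 4.0, 0.133], [0.0, 0.0, 15.0, 0.0], [0.0, 0.0, 15.0, 0.0], [0.0, 0.0, 15.0, 0.0], [0.0, 0.0, 15.0, 0.0], [0.0, 0.0, 15.0, 0.0], [0.0, 0.0, 15.0, 0.0]]
[537.88785155 -86.02246217  60.           1.751     ]
```

Call:
{"name": "drive_tool", "arguments": {
  "moves": [
    [4.1, 11.7, 4, 0.133],
    [5.6, 11.1, 4, 0.133],
    [7.0, 10.3, 4, 0.134],
    [8.4, 9.2, 4, 0.133],
    [9.5, 8.1, 4, 0.133],
    [10.4, 6.7, 4, 0.133],
    [11.3, 5.2, 4, 0.133],
    [11.9, 3.8, 4, 0.133],
    [12.2, 2.1, 4, 0.134],
    [12.4, 0.4, 4, 0.133]
  ]
}}

```text
time_s: 29.9
position: [549.6, -106.7, 156.0]
orientation: [0.536, 0.844, -0.0, -0.002]
wrist_force: [0.2, -0.2, -0.2]
gripper_width: 0.007
gripper_force: 0.0
```

Call:
{"name": "drive_tool", "arguments": {
  "moves": [
    [12.4, -1.2, 4, 0.133],
    [12.1, -2.8, 4, 0.133],
    [0, 0, 15, 0],
    [0, 0, 15, 0],
    [0, 0, 15, 0],
    [0, 0, 15, 0],
    [0, 0, 15, 0],
    [0, 0, 15, 0],
    [0, 0, 0, 0],
    [0, 0, 0, 0]
  ]
}}

```text
time_s: 30.9
position: [537.5, -86.0, 59.1]
orientation: [0.641, 0.768, -0.001, -0.001]
wrist_force: [0.2, -0.3, 1.1]
gripper_width: 0.005
gripper_force: 0.0
```

Call:
{"name": "drive_tool", "arguments": {
  "moves": [
    [2, 0, 0, 0],
    [2, 0, 0, 0],
    [2, 0, 0, 0],
    [2, 0, 0, 0],
    [2, 0, 0, 0],
    [2, 0, 0, 0],
    [2, 0, 0, 0],
    [2, 0, 0, 0],
    [2, 0, 0, 0],
    [2, 0, 0, 0]
  ]
}}

```text
time_s: 31.9
position: [534.9, -67.1, 60.2]
orientation: [0.641, 0.768, -0.0, 0.0]
wrist_force: [-0.3, -3.3, 0.5]
gripper_width: 0.005
gripper_force: 1.3
```

Contact is made at about 3 N. I'll go on pushing, slowly near the end.

Call:
{"name": "drive_tool", "arguments": {
  "moves": [
    [2.5, 0, 0, 0],
    [2.5, 0, 0, 0],
    [2.5, 0, 0, 0],
    [2.5, 0, 0, 0],
    [2.5, 0, 0, 0],
    [2.5, 0, 0, 0],
    [2.5, 0, 0, 0],
    [2.5, 0, 0, 0],
    [2.5, 0, 0, 0],
    [2.5, 0, 0, 0]
  ]
}}

```text
time_s: 32.9
position: [530.2, -41.8, 60.2]
orientation: [0.641, 0.768, -0.0, -0.0]
wrist_force: [-1.5, -2.0, 0.4]
gripper_width: -0.001
gripper_force: 1.3
```

Call:
{"name": "drive_tool", "arguments": {
  "moves": [
    [2.5, 0, 0, 0],
    [2.5, 0, 0, 0],
    [2.5, 0, 0, 0],
    [2.5, 0, 0, 0],
    [2.5, 0, 0, 0],
    [2.5, 0, 0, 0],
    [2.5, 0, 0, 0],
    [2.5, 0, 0, 0],
    [2.5, 0, 0, 0],
    [2.5, 0, 0, 0]
  ]
}}

```text
time_s: 33.9
position: [525.7, -17.2, 60.1]
orientation: [0.641, 0.768, -0.0, -0.0]
wrist_force: [-2.5, -3.3, 1.9]
gripper_width: 0.009
gripper_force: 1.3
```

Call:
{"name": "drive_tool", "arguments": {
  "moves": [
    [1, 0, 0, 0],
    [1, 0, 0, 0],
    [1, 0, 0, 0],
    [1, 0, 0, 0],
    [0, 0, 0, 0]
  ]
}}

```text
time_s: 34.4
position: [525.1, -13.3, 60.1]
orientation: [0.641, 0.768, 0.0, -0.0]
wrist_force: [-0.7, -2.1, -0.4]
gripper_width: 0.005
gripper_force: 1.0
```

Call:
{"name": "drive_tool", "arguments": {
  "moves": [
    [1, 0, 0, 0],
    [1, 0, 0, 0],
    [1, 0, 0, 0],
    [1, 0, 0, 0],
    [0, 0, 0, 0]
  ]
}}

```text
time_s: 34.9
position: [524.9, -12.1, 60.2]
orientation: [0.64, 0.768, -0.002, 0.002]
wrist_force: [-0.1, -8.7, 0.1]
gripper_width: 0.008
gripper_force: 4.6
```

Call:
{"name": "drive_tool", "arguments": {
  "moves": [
    [0.5, 0, 0, 0],
    [0.5, 0, 0, 0],
    [0.5, 0, 0, 0],
    [0.5, 0, 0, 0],
    [0, 0, 0, 0]
  ]
}}

```text
time_s: 35.4
position: [524.9, -12.1, 60.2]
orientation: [0.64, 0.769, -0.003, 0.003]
wrist_force: [-1.0, -14.1, -1.1]
gripper_width: 0.007
gripper_force: 7.0
```

The nest is stopped hard: force is 14 N with no further travel, so it's home. I'll back off, raise the arm and check.

Call:
{"name": "drive_tool", "arguments": {
  "moves": [
    [-3, 0, 0, 0],
    [-5, 0, 0, 0],
    [-5, 0, 0, 0],
    [-8, 0, 0, 0],
    [0, 0, -30, 0],
    [0, 0, -40, 0],
    [-10, 0, -40, 0],
    [-20, 0, -40, 0],
    [-20, 0, -40, 0],
    [-20, 0, -40, 0]
  ]
}}

```text
time_s: 36.4
position: [540.3, -97.5, 292.0]
orientation: [0.641, 0.768, 0.0, 0.0]
wrist_force: [1.0, -0.2, -0.9]
gripper_width: 0.003
gripper_force: 0.0
```

Call:
{"name": "drive_tool", "arguments": {
  "moves": [
    [0, 0, 0, 0],
    [0, 0, 0, 0],
    [0, 0, 0, 0]
  ]
}}

```text
time_s: 36.7
position: [539.4, -96.4, 288.5]
orientation: [0.641, 0.768, -0.0, -0.002]
wrist_force: [0.6, -0.7, -0.8]
gripper_width: 0.005
gripper_force: 0.0
```

```bash
python3 - <<'E'
from mark import *
print(mark("side")[2:])
s=r.sense();im=r.read_camera("wrist");cv2.imwrite("pics/w4.png",im)
for C in((553.5,-171.),(553.2,-170.3)):print("wrist",mark("wrist",C,im)[2:])
print("wrist start",)
for c,a in blobs(im,(0,150,100),(6,255,255),(0,0,640,480),40):
    q=ray("wrist",c,50,s);print(c,q)
for c,a in blobs(im,(22,100,100),(34,255,255),(0,0,640,480),100):print("yel",c,ray("wrist",c,78,s))
print(s["time_s"],s["wrist_force"])
E
```

```text
(np.float64(0.021585734991498295), np.float64(0.9968089774935932), 15)
wrist (np.float64(5.5967087948449885), np.float64(0.5282785665918249), 43)
wrist (np.float64(5.606047335556272), np.float64(0.5634359054363083), 47)
wrist start
[622.89336283  66.96150442] [815.81351047 112.99452003  50.        ]
[392.89361702 280.        ] [ 633.55528051 -156.42317478   50.        ]
[457.54929577 434.90140845] [ 764.49470599 -349.24441701   50.        ]
yel [231.32091097  49.58178054] [422.18198205  50.47603728  78.        ]
yel [592.9593506  160.11959351] [798.28831346  14.34748449  78.        ]
yel [323.16009281 122.93039443] [5.21032872e+02 3.25677350e-01 7.80000000e+01]
36.75 [ 0.0010486  -0.18958365 -0.44480141]
```

View pics/w4.png

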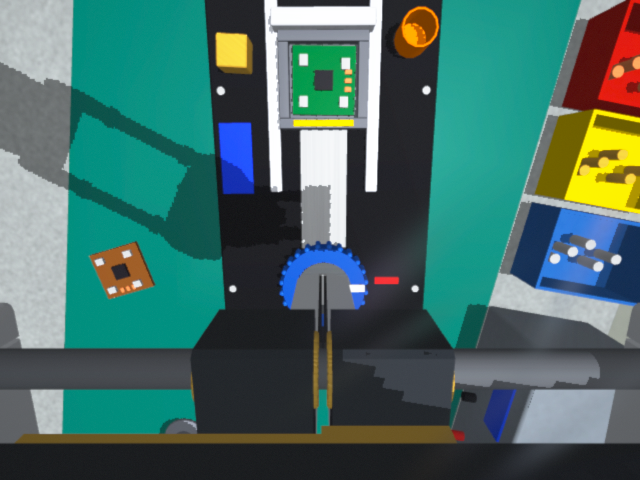

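The nest sits against the stop block at about (323,25), and its stripe has moved 59.9 mm. The board is still in the pocket at (323,80), and the mark at (357,288) points at the red line at (387,280).

```bash
python3 -c "
from plant import r
print(r.sign_off())"
```

```text
the job is handed in; nothing more can be done
None
```

I turned the ring two full turns, with its white mark within about 0.02 rad of the red line, then pushed the nest 60 mm home against the stop. The board is still in its pocket, and I handed the job in at about 37 s.

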